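Hook the latch plate under its T-headed stud

ROBOT

A 7-joint arm with a two-finger parallel gripper is mounted at the origin on a cart in front of the work surface, level with it; the furniture and walls round the work are solid. World frame = base frame: x ahead of the robot, y to its left, z up, the work surface at z = 0. Lengths are in mm, angles in rad, forces in N, time in s.
With the tool pointing down it reaches from about 400 to 875 mm from the base axis. Payload 6.5 kg.
Tool frame: the origin (TCP) lies between the finger pads; the fingertips stand finger_overhang ahead of it and the grasp point (between the pads) lies 3 mm ahead of it (finger_overhang is the distance from the TCP to the fingertips, in mm); z points along the fingers, y is the line along which they close (so a half turn about z gives the same grasp; the last joint's range is limited). The gripper opens to 88 mm and grips with 3 to 60 N. Pads are 18 mm wide; open, the fingers measure 123 mm over their backs; the gripper's body (75 mm by 187 mm) begins 45 mm behind the grasp point.
Start: joints at [1.252, 0.536, -0.004, 1.538, 0.003, 1.067, -0.071], TCP at [162.572, -629.333, 260.716] pointing down, gripper open.
Joint ranges: [-2.7, 2.7], [-0.37, 2.16], [-1.27, 1.26], [0.24, 2.4], [-1.31, 4.45], [0.19, 1.91], [-2.76, 2.76]. Speed limits (rad/s): [2.39, 2.39, 3.14, 3.14, 3.14, 3.14, 3.14].

INTERFACE

Orientations are given as a unit quaternion [x, y, z, w].
In Python, from workcell import read_state, camera, hand_in, finger_overhang gives the robot as it stands. The module is installed in compiled form; this text tells all that it offers.
- The arm moves only by the shell command python3 -m pendant 'ROWS'. ROWS is text: rows parted by semicolons, each of 7 numbers parted by spaces: the turn, a rotation vector about the tool's x, y, z in rad, then the shift along the tool's x, y, z in m, then the gripper command: -1 is fully open, 1 is shut, values between are in proportion. In form: wx wy wz dx dy dz claw; .... A call has 1 to 5 rows; each row shifts and turns the commanded pose from where the row before left it, along the tool's axes as they then stand; what a row does not reach is not made up. A row lasts 1/8 s, in which the tool goes at most 62.5 mm and 10.7 degrees, less where a joint would pass 70% of its speed; a pose out of reach is approached as far as the arm can. A call with a gripper value outside its range is refused whole. The fingers move at their own pace and stop on an object; the grip force is fixed at half the most. Time passes only in rows, so rows that do not move let the fingers close. It gives the time, the measured TCP pose, the force, the opening and the grip force at its end, in the units of the state.
- read_state(): the state, without advancing time (a new reading comes with each control period).
- camera(name): name is "scene" or "side" or "wrist"; returns a dict with "frame" (384x512x3 uint8, blue, green, red), "fx", "fy", "cx", "cy" (pixels), "dist" ([k1, k2, p1, p2, k3] as OpenCV has them; the pictures are not rectified), "R" (3x3) and "t" (3): a world point X has camera coordinates R X + t; the wrist camera has in their place "T_tool_cam" (4x4, takes a point from camera to tool coordinates, whose origin is the TCP and whose axes are the flange's). Camera axes: x right, y down, z forward; pixel columns grow to the right and rows downward; lengths in mm; the calibration is good to about 2 mm. A picture is of the moment at which its call begins: read the wrist's pose just before it. There is no depth.
- hand_in(): hands the job in; it is judged then, once.
The state is a dict: "t": time; "joints": joint angles; "joint_vel": joint speeds; "joint_torque": joint torques, N m; "tool_pos": TCP position; "ee_rot": TCP orientation; "wrist_force": force on the tool from outside, world axes, zero at the start; "ft_torque": the same for the moment, N m; "opening": opening from 0.0 (shut) to 1.0 (fully open); "grasp_force": force on a finger pad.
Only numpy, scipy, OpenCV 4.12 (cv2) and the standard library are available. Lean on these libraries where they do the work, as an engineer would, in place of code of your own. Each camera call takes 0.05 s, during which the arm holds its last target. There are 200 camera calls.

TASK

Fit the loose latch plate to its mounting board: holding it by its knob, tilt it eye end down, hook the end of the oblong eye under the stud's wide head and draw it against the neck, then level it over the other end of the head and slide it back so that it drops flat into the recess, held by the head, and let go. Go gently by feel, with no more than about 15 newtons against the stud and 25 against the board, and leave the padlock, the nut and the tape roll where they are.

Things in the scene. Friction and masses are not known exactly. Their poses are not given: they have to be found in the camera images.
- recess (a point): Point on the recess floor of the dark wooden mounting board, 15 mm above the bench, below the middle of the stud's slot. x: from the recess's nose end (-x) to its tail end (+x); y across; z up. The recess is 5 mm deep with square walls: x -34 to 110.5, y -25 to 25 mm. Flat rim round it out to x -50 and 140, y -39 to 39 mm.
- board: The fixed board with its steel T-stud; origin 15 mm below the recess point, same axes. Stud: neck 8 mm thick at y = 0; on it a flat bar head, 76 mm along x, 12 wide, 4 thick, ends round, underside 17 mm above the recess floor. Neck and head are clamped tight together at an x from -12 to +12 mm in the recess frame: not reported, feel for it (or see it). It does not give.
- knob (a point): Centre of the square knob of the loose metal latch plate, which starts flat on the bench, knob up. Knob 20 x 20 mm, reaching from 4 to 38 mm above the plate's underside; this point is 21 mm above the underside. Axes of the plate: z out of its top, x from its eye (nose) end to its knob (tail) end, y across.
- eye (a point): Centre of the plate's oblong eye, half-way through its thickness; 88 mm from the knob along -x, same axes. Eye 46 mm long (x), 22 mm wide (y). Level, it is too short to pass the head. Drawn along +x until its nose end bears on the neck below the head, it clears the head's other end by 2 to 3 mm as it is levelled. Home: 2 mm above the recess point.
- plate: The latch plate, 139.5 x 40 x 4 mm, 0.12 to 0.22 kg, corners rounded; origin on its underside below the eye's centre, axes as the knob's. It reaches from x = -31.5 mm (nose) to 108 mm (tail); the bar closing the eye's nose end is 8.5 mm wide, the eye's sides 9 mm. It has 2.5 mm of play each way along and 5 mm across in the recess, nose towards the recess's nose end.
- padlock: Small brass padlock lying on the bench, 59 x 38 x 13 mm; origin at the centre of its underside. Leave it alone.
- hex_nut: Large steel hexagon nut lying on the bench, 35 x 30 x 16 mm; origin at the centre of its underside. Leave it alone.
- tape_roll: Roll of tape lying flat on the bench, 74 mm across and 25 mm high; origin at the centre of its underside. Leave it alone.

How it is judged:
By the outcome, as a careful person would: the job done as asked, in the order asked, and still so for the second after the job is handed in, with the robot touching nothing.
It also fails if it takes over 61 s, if anything falls off the work surface, if the arm or the gripper's body presses on something with over 40 N, if the wrist force passes 120 N, or if a joint passes its speed limit or range.

## Working session

There is one attempt and no reset: what is moved stays moved. The work goes in short steps, Python scripts to look and compute and a shell command to move; the robot and the scene stay as the last step left them, time stands still between calls to the robot, and variables do not carry over. Pictures are saved under pics/ and viewed, at most 10 in all, crops included, and the job is handed in when it is done.

```bash
mkdir -p pics; cat > h.py <<'E'
import numpy as np, cv2
from workcell import read_state, camera, finger_overhang
from scipy.spatial.transform import Rotation as Ro
def ray(c,uv,T=None):
    K=np.array([[c['fx'],0,c['cx']],[0,c['fy'],c['cy']],[0,0,1.]])
    p=cv2.undistortPoints(np.array(uv,float).reshape(-1,1,2),K,np.array(c['dist'],float)).reshape(-1,2)
    d=np.c_[p,np.ones(len(p))]
    if T is None:
        R=np.array(c['R']);t=np.array(c['t']).ravel(); return -R.T@t, d@R
    return T[:3,3], d@T[:3,:3].T
def onz(o,d,z): return o+d*((z-o[2])/d[:,2])[:,None]
def wT(s,c):
    T=np.eye(4);T[:3,:3]=Ro.from_quat(s['ee_rot']).as_matrix();T[:3,3]=s['tool_pos']; return T@np.array(c['T_tool_cam'])
E
python3 - <<'E'
from h import *
s=read_state(); print(s, finger_overhang if not callable(finger_overhang) else finger_overhang())
ims=[]
for n in ("scene","side","wrist"):
    c=camera(n); cv2.imwrite(f"pics/{n}0.png",c['frame']); print(n,{k:np.round(v,3).tolist() for k,v in c.items() if k!='frame'})
E
```

```text
{'t': 0.0, 'joints': array([ 1.25183261,  0.53717005, -0.00443495,  1.53885109,  0.00258835,
        1.06729141, -0.07119271]), 'joint_vel': array([-0.00018685, -0.00062146,  0.00014808, -0.00058118, -0.00161365,
       -0.00105221,  0.0010297 ]), 'joint_torque': array([ 1.22998721e-03, -5.70975065e+01,  9.91518460e-01, -2.51600397e+01,
       -5.62483992e-02,  1.80520857e-02,  1.63592717e-04]), 'tool_pos': array([ 162.39776211, -628.79876643,  259.84514705]), 'ee_rot': array([ 9.92019636e-01,  1.26080560e-01, -1.66106786e-04, -8.40826121e-04]), 'wrist_force': array([0.63407727, 0.08673923, 0.04671095]), 'ft_torque': array([ 0.01147959,  0.04714338, -0.00851577]), 'grasp_force': 0.0, 'opening': 0.995765061306018} 22.0
scene {'fx': 361.629, 'fy': 361.629, 'cx': 253.211, 'cy': 187.569, 'dist': [-0.021, 0.0, 0.0, 0.0, 0.0], 'R': [[0.737, -0.676, 0.005], [-0.508, -0.559, -0.656], [0.446, 0.481, -0.755]], 't': [-527.405, 286.19, 760.012]}
side {'fx': 459.654, 'fy': 459.654, 'cx': 253.104, 'cy': 194.754, 'dist': [-0.128, 0.0, 0.0, 0.0, 0.0], 'R': [[0.858, -0.514, -0.012], [-0.206, -0.322, -0.924], [0.471, 0.795, -0.382]], 't': [-593.008, 164.105, 1061.541]}
wrist {'fx': 336.286, 'fy': 336.286, 'cx': 255.061, 'cy': 188.614, 'dist': [-0.032, 0.0, 0.0, 0.0, 0.0], 'T_tool_cam': [[-0.0, -0.953, -0.303, 78.303], [1.0, -0.001, 0.0, -0.702], [-0.001, -0.303, 0.953, -122.991], [0.0, 0.0, 0.0, 1.0]]}
```

View pics/scene0.png

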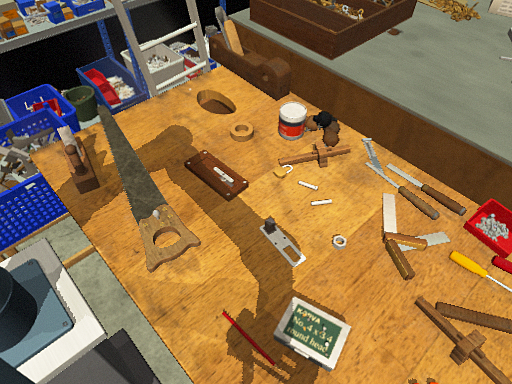

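View pics/side0.png

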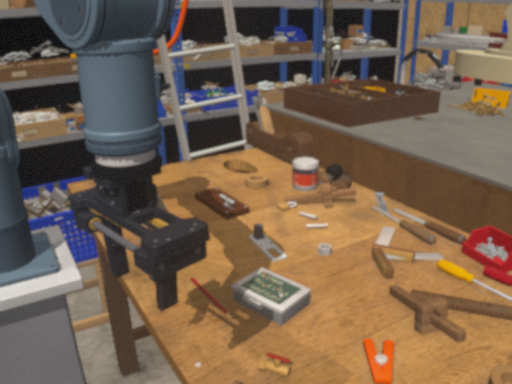

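The scene view shows the board near (217,175), with the stud head at about (223,175). The plate's knob is near (270,225) and its eye near (291,250). The side view shows the same things from lower down. I'll turn these pixels into rough positions.

```bash
python3 - <<'E'
from h import *
c=camera('scene')
o,d=ray(c,[[217,175],[223,175],[269,222],[269,235],[291,250],[304,263],[286,171],[340,241],[241,130],[186,160],[248,184],[239,198],[199,151]])
for z in (0,20,40): print(z,onz(o,d,z)[:,:2].round().tolist())
c=camera('side');o,d=ray(c,[[222,202],[228,202],[258,230],[272,250],[325,249]])
print(onz(o,d,20).round()[:,:2].tolist()); print('cams',o)
f=camera('scene')['frame'][130:290,170:350]; cv2.imwrite('pics/crop1.png',cv2.resize(f,None,fx=4,fy=4,interpolation=cv2.INTER_CUBIC)[:600,:])
E
```

```text
0 [[602.0, 30.0], [614.0, 19.0], [597.0, -190.0], [569.0, -218.0], [578.0, -286.0], [575.0, -331.0], [761.0, -92.0], [687.0, -350.0], [785.0, 134.0], [571.0, 141.0], [645.0, -56.0], [592.0, -77.0], [624.0, 146.0]]
20 [[591.0, 15.0], [603.0, 3.0], [587.0, -199.0], [559.0, -227.0], [568.0, -293.0], [565.0, -337.0], [746.0, -105.0], [674.0, -356.0], [769.0, 116.0], [562.0, 122.0], [633.0, -69.0], [582.0, -90.0], [613.0, 127.0]]
40 [[580.0, -1.0], [593.0, -12.0], [576.0, -209.0], [550.0, -236.0], [558.0, -300.0], [556.0, -343.0], [731.0, -117.0], [662.0, -361.0], [754.0, 98.0], [552.0, 104.0], [621.0, -82.0], [572.0, -102.0], [601.0, 109.0]]
[[591.0, 9.0], [606.0, -1.0], [586.0, -201.0], [559.0, -307.0], [667.0, -370.0]]
cams [   42.00569381 -1095.68593471   550.60426521]
```

View pics/crop1.png

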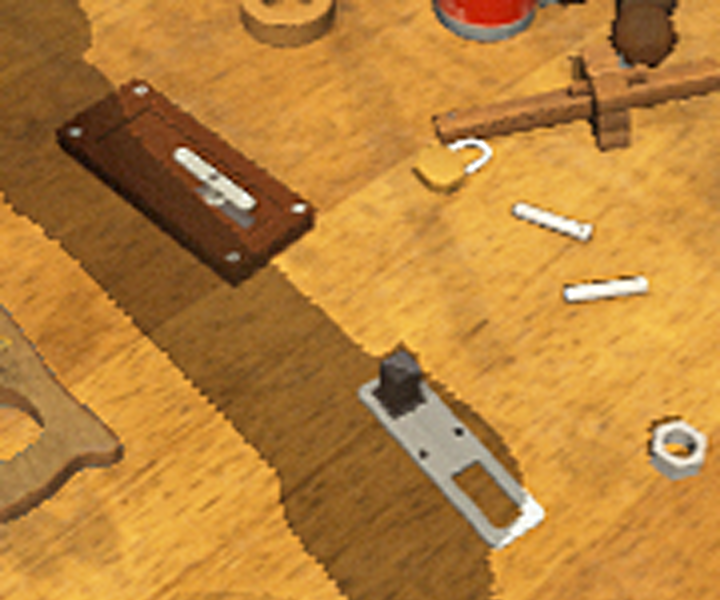

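The crop shows the stud sits towards the board's -y end, so the recess's x axis and the plate's x axis both point along about world +y. Next I'll bring the wrist camera over both.

```bash
python3 -m pendant '0 0 0.125 0 0 0 -1; 0 0 0.128 0 0 0 -1; 0 0 0 0.04 -0.0433 0 -1; 0 0 0 0.04 -0.0433 0 -1; 0 0 0 0.04 -0.0433 0 -1'
python3 -m pendant '0 0 0 0.04 -0.0433 0 -1; 0 0 0 0.04 -0.0433 0 -1; 0 0 0 0.04 -0.0433 0 -1; 0 0 0 0.04 -0.0433 0 -1; 0 0 0 0.04 -0.0433 0 -1'
python3 -m pendant '0 0 0 0.04 -0.0433 0 -0.2; 0 0 0 0.04 -0.0433 0 -0.2; 0 0 0 0.04 -0.0433 0 -0.2; 0 0 0 0.04 -0.0433 0 -0.2;0 0 0 0 0 0 -0.2'
python3 - <<'E'
from h import *
s=read_state(); c=camera('wrist'); print(s['tool_pos'],s['ee_rot'],s['joints'].round(2)); cv2.imwrite('pics/w1.png',c['frame'])
import pickle; pickle.dump((s,c),open('w1.pkl','wb'))
E
```

```text
t: 0.92
tool_pos: [283.7, -498.0, 260.8]
ee_rot: [1.0, -0.0, 0.0, 0.0]
wrist_force: [1.5, 0.1, 0.5]
opening: 1.0
grasp_force: 0.0
t: 1.55
tool_pos: [483.8, -281.6, 260.9]
ee_rot: [1.0, -0.0, 0.0, 0.0]
wrist_force: [0.7, -0.6, -0.1]
opening: 1.004
grasp_force: 0.0
t: 2.17
tool_pos: [645.1, -103.4, 260.3]
ee_rot: [1.0, 0.004, 0.001, -0.002]
wrist_force: [-0.4, -1.6, 0.1]
opening: 0.599
grasp_force: 0.0
[ 645.07313461 -103.39460115  260.27993769] [ 9.99990142e-01  4.02307633e-03  5.85297850e-04 -1.78568316e-03] [ 0.19  0.55 -0.15  1.52  0.08  1.08 -1.54]
```

View pics/w1.png

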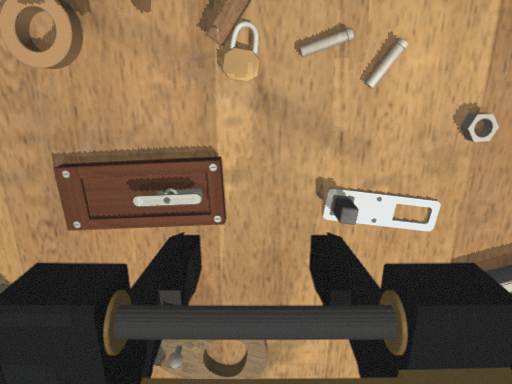

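The wrist view shows the board at about (57–225, 157–231), with the head bar running from (134,201) to (202,198). The plate runs from (324,205) to (438,215), with its knob top near (346,212) and its eye near (411,211). I'll measure these with masks.

```bash
cat > m.py <<'E'
from h import *
import pickle
s,c=pickle.load(open('w1.pkl','rb')); T=wT(s,c); f=c['frame']; hsv=cv2.cvtColor(f,cv2.COLOR_BGR2HSV)
def big(m,x0,y0,x1,y1,hole=False):
    z=np.zeros_like(m); z[y0:y1,x0:x1]=m[y0:y1,x0:x1]
    cs,h=cv2.findContours(z,cv2.RETR_CCOMP,cv2.CHAIN_APPROX_NONE)
    i=[k for k in range(len(cs)) if (h[0][k][3]>=0)==hole]
    return max((cs[k] for k in i),key=cv2.contourArea)
def rect(name,ct,z,quad=False):
    o,d=ray(c,ct.reshape(-1,2),T); P=onz(o,d,z)[:,:2].astype(np.float32)
    r=cv2.minAreaRect(P); b=cv2.boxPoints(r); e=b[1]-b[0],b[2]-b[1]; e=max(e,key=np.linalg.norm); e=e if e[1]>0 else -e
    print(name,'px',cv2.boundingRect(ct),'ctr',np.round(r[0],1),'size',np.round(r[1],1),'dir deg',np.degrees(np.arctan2(e[1],e[0])).round(2)); return r
grey=((hsv[...,1]<60)&(hsv[...,2]>130)).astype(np.uint8)*255
rect('plate',big(grey,300,170,460,250),4)
try: rect('eye',big(grey,380,190,440,230,True),4)
except Exception as e: print(e)
rect('head',big(grey,120,180,212,215),36)
brown=((hsv[...,2]<125)&(hsv[...,2]>20)&(hsv[...,1]>90)).astype(np.uint8)*255
cv2.imwrite('pics/brown.png',brown)
rect('board',big(brown,40,150,235,240),20)
dark=(f.max(2)<95).astype(np.uint8)*255
rect('knobtop',big(dark,322,185,362,230),38)
# screws: bright in board corners
for z in (20,):
  for x0,y0,x1,y1 in ((58,165,75,182),(205,158,222,176),(68,217,86,231),(205,212,222,228)):
    m,_=cv2.threshold(f[y0:y1,x0:x1].min(2),0,255,cv2.THRESH_OTSU); ys,xs=np.nonzero(f[y0:y1,x0:x1].min(2)>m)
    p=[xs.mean()+x0,ys.mean()+y0]; o,d=ray(c,[p],T); print('screw',np.round(p,1),onz(o,d,z).round(1))
v=cv2.hconcat([cv2.resize(f[148:240,46:236],None,fx=4,fy=4,interpolation=cv2.INTER_CUBIC)]); w=cv2.resize(f[182:238,316:446],None,fx=4,fy=4,interpolation=cv2.INTER_CUBIC)
out=np.zeros((600,800,3),np.uint8); out[:v.shape[0],:v.shape[1]]=v; out[370:370+w.shape[0],:w.shape[1]]=w; cv2.imwrite('pics/crop2.png',out)
E
python3 m.py
```

```text
plate px (323, 189, 118, 43) ctr [ 577.2 -255.7] size [140.1  40.9] dir deg 83.39
eye px (392, 203, 41, 22) ctr [ 572.9 -293.7] size [47.5 23.7] dir deg 83.07
head px (133, 194, 69, 13) ctr [599.4  -5.6] size [11.8 75.6] dir deg 93.07
board px (52, 150, 174, 80) ctr [606.1  29. ] size [ 93.2 190.9] dir deg 93.05
knobtop px (331, 195, 27, 27) ctr [ 595.4 -197.1] size [29.7 24.2] dir deg 37.32
screw [ 65.4 173.9] [[623.8 112.3  20. ]]
screw [212.7 167. ] [[632.9 -55.1  20. ]]
screw [ 76.5 224.2] [[562. 109.  20.]]
screw [217.1 218.6] [[571.1 -58.3  20. ]]
```

View pics/crop2.png

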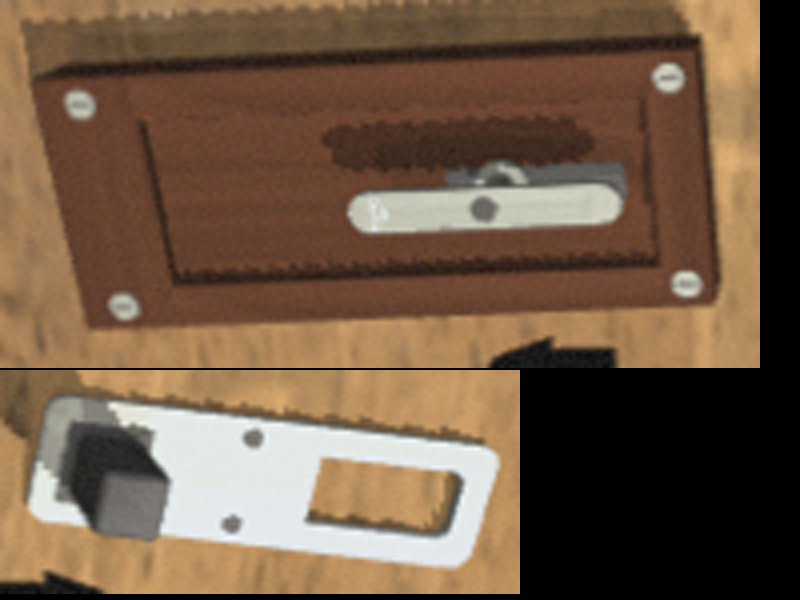

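The measured sizes match the given ones. From the screws, the recess point is at about (600,-18), dir 93.1°. The head is centred at x≈+12 in the recess frame. The knob is at (583,-206.3), dir 83.2°. Next I'll go above the knob.

```bash
python3 -m pendant '0 0 0.127 0 0 0 -0.2; 0 0 0 -0.0165 0.0365 0.045 -0.2; 0 0 0 -0.0165 0.0365 0.045 -0.2; 0 0 0 -0.0165 0.0365 0.045 -0.2; 0 0 0 0 0 0 -0.2'
python3 - <<'E'
from h import *
s=read_state(); p=s['tool_pos']; R=Ro.from_quat(s['ee_rot']).as_matrix(); print(p,R.round(4).tolist())
a=np.radians(83.2);u=np.array([np.cos(a),np.sin(a),0])
Rd=np.c_[np.cross(-u,[0,0,-1]),-u,[0,0,-1]]; print('turn',Ro.from_matrix(R.T@Rd).as_rotvec().round(4),'shift',(Rd.T@(np.array([583,-206.3,31])-p)).round(1))
c=camera('wrist')
f=c['frame'];cv2.imwrite('pics/w2.png',f)
import pickle; pickle.dump((s,c),open('w2.pkl','wb'))
E
```

```text
t: 2.85
tool_pos: [573.4, -217.6, 122.1]
ee_rot: [0.998, -0.068, -0.005, 0.001]
wrist_force: [-0.1, -0.9, -0.8]
opening: 0.597
grasp_force: 0.0
[ 573.39734053 -217.57484274  122.11812146] [[0.9908, -0.135, -0.0092], [-0.135, -0.9908, -0.0012], [-0.0089, 0.0024, -1.0]]
turn [ 0.0023  0.0089 -0.0167] shift [  8.2 -12.3  91.1]
```

View pics/w2.png

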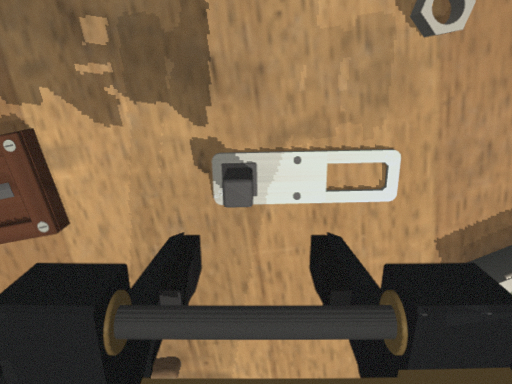

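The plate is seen squarely at (213–400, 150–205), with the knob top at (238,192). I'll refine the estimate, correct the pose and check again.

```bash
python3 -m pendant '0.002 0.009 -0.017 0.008 -0.012 0.02 -0.2; 0 0 0 0 0 0 -0.2'
cat > t.py <<'E'
import sys; from h import *
# target knob x y z(tcp) yawdeg tiltdeg
def go(x,y,z,yaw,tilt=0):
    s=read_state(); p=s['tool_pos']; R=Ro.from_quat(s['ee_rot']).as_matrix()
    a=np.radians(yaw);u=np.array([np.cos(a),np.sin(a),0]); Rd=np.c_[np.cross(-u,[0,0,-1]),-u,[0,0,-1]]
    Rd=Rd@Ro.from_rotvec([np.radians(tilt),0,0]).as_matrix()
    print('p',p.round(1),'F',s['wrist_force'].round(1),'T',s['ft_torque'].round(2),'turn',Ro.from_matrix(R.T@Rd).as_rotvec().round(4),'shift(tool now)',(R.T@(np.array([x,y,z])-p)).round(1),'open',s['opening'].round(3))
if __name__=='__main__': go(*map(float,sys.argv[1:]))
E
python3 t.py 583 -206.3 31 83.2
python3 - <<'E'
import pickle,re
src=open('m.py').read().split("rect('plate'")[0].replace('w1.pkl','w2.pkl'); exec(src)
grey=((hsv[...,1]<70)&(hsv[...,2]>95)).astype(np.uint8)*255
rect('plate',big(grey,195,140,420,215),4); rect('eye',big(grey,310,150,400,200,True),4)
E
```

```text
t: 3.15
tool_pos: [589.6, -199.6, 105.9]
ee_rot: [0.999, -0.054, 0.005, -0.001]
wrist_force: [0.6, 0.6, -0.5]
opening: 0.597
grasp_force: 0.0
plate px (212, 149, 189, 56) ctr [ 577.5 -256. ] size [139.7  41. ] dir deg 83.42
eye px (326, 162, 63, 30) ctr [ 572.8 -293.6] size [46.5 22.5] dir deg 82.27Traceback (most recent call last):
  File "t.py", line 8, in <module>
    if __name__=='__main__': go(*map(float,sys.argv[1:]))
                             ~~^^^^^^^^^^^^^^^^^^^^^^^^^^
  File "t.py", line 7, in go
    print('p',p.round(1),'F',s['wrist_force'].round(1),'T',s['ft_torque'].round(2),'turn',Ro.from_matrix(R.T@Rd).as_rotvec().round(4),'shift(tool now)',(R.T@(np.array([x,y,z])-p)).round(1),'open',s['opening'].round(3))
                                                                                                                                                                                                    ^^^^^^^^^^^^^^^^^^
AttributeError: 'float' object has no attribute 'round'
```

```bash
sed -i "s/s\['opening'\].round(3)/round(s['opening'],3),'t',round(s['t'],2)/" t.py
python3 -m pendant '0 0 0 0 0 0 -0.2; 0 0 0 0 0 0 -0.2; 0 0 0 0 0 0 -0.2' >/dev/null; python3 t.py 583.3 -206.6 31 83.3
```

```text
p [ 589.3 -201.7  106.3] F [ 0.1 -0.6 -0.4] T [0.04 0.05 0.02] turn [-0.0016 -0.0098  0.0063] shift(tool now) [-6.1  5.7 75.3] open 0.601 t 3.52
```

```bash
python3 -m pendant '-0.002 -0.01 0.006 -0.006 0.0055 0.04 -0.2; 0 0 0 0 0 0.0 -0.2; 0 0 0 0 0 0 -0.2; 0 0 0 0 0 0 -0.2' >/dev/null; python3 t.py 583.3 -206.6 31 83.3
```

```text
p [ 584.1 -206.1   67.1] F [ 0.3 -0.1 -0.1] T [-0.   -0.03  0.04] turn [ 0.0003 -0.0014  0.001 ] shift(tool now) [-0.8  0.6 36.1] open 0.602 t 4.03
```

```bash
python3 -m pendant '0 0 0 -0.0008 0.0005 0.018 -0.2; 0 0 0 0 0 0.018 -0.2; 0 0 0 0 0 0 -0.2; 0 0 0 0 0 0 -0.2;0 0 0 0 0 0 1'; python3 -m pendant '0 0 0 0 0 0 1; 0 0 0 0 0 0 1; 0 0 0 0 0 0 1'; python3 t.py 583.3 -206.6 31 83.3
```

```text
t: 4.65
tool_pos: [582.0, -206.4, 29.8]
ee_rot: [0.998, -0.058, -0.001, 0.0]
wrist_force: [0.1, 1.0, -0.4]
opening: 0.506
grasp_force: 0.0
t: 5.03
tool_pos: [582.1, -206.5, 29.8]
ee_rot: [0.998, -0.058, -0.0, 0.0]
wrist_force: [-0.0, 0.7, 0.8]
opening: 0.224
grasp_force: 30.0
p [ 582.1 -206.5   29.8] F [-0.   0.7  0.8] T [0.02 0.03 0.01] turn [0.0002 0.0009 0.0007] shift(tool now) [ 1.2 -0.1 -1.2] open 0.224 t 5.03
```

The knob is gripped. Now a helper that works out the tool moves for a wanted plate pose in the board frame.

```bash
cat > q.py <<'E'
import sys; from h import *
NK=np.array([599.4,-5.6,15.]); YB=93.07; G=np.array([88,1.2,29.8])
# plate inner-nose bottom edge A=(-23,0,0): args xA from neck, yA, zA above floor, tilt deg
def R_of(tilt,yaw=YB): return Ro.from_euler('ZY',[yaw,-tilt],degrees=True).as_matrix()   # plate axes
B=R_of(0)
def go(xa,ya,za,tilt):
    s=read_state(); p=s['tool_pos']; R=Ro.from_quat(s['ee_rot']).as_matrix()
    P=R@np.array([[0,1,0],[-1,0,0],[0,0,-1.]]).T if False else np.c_[-R[:,1],-R[:,0],-R[:,2]]
    A=B.T@(p+P@(np.array([-23,0,0])-G)-NK); u=P[:,0]
    E=B.T@(p+P@(np.array([23,0,0])-G)-NK)
    print('t',round(s['t'],2),'A now',A.round(1),'tailedge',E.round(1),'tilt',np.degrees(np.arcsin(u[2])).round(2),'yaw',np.degrees(np.arctan2(u[1],u[0])).round(2),'Fboard',(B.T@s['wrist_force']).round(1),'M',(B.T@s['ft_torque']).round(2),'g',round(s['opening'],3))
    Pd=R_of(tilt); Rd=np.c_[-Pd[:,1],-Pd[:,0],-Pd[:,2]]
    pd=NK+B@np.array([xa,ya,za])+Pd@(G-np.array([-23,0,0]))
    print('  target p',pd.round(1),'turn',Ro.from_matrix(R.T@Rd).as_rotvec().round(4),'shift(now)',(R.T@(pd-p)).round(1),'(after turn)',(Rd.T@(pd-p)).round(1))
if __name__=='__main__': go(*map(float,sys.argv[1:]))
E
python3 -m pendant '0 0 0 0 0 -0.03 1; 0 0 0 0 0 -0.04 1; 0 0 0 0 0 -0.04 1; 0 0 0 0 0 0 1; 0 0 0 0 0 0 1'; python3 q.py -44 0 45 22
```

```text
t: 5.65
tool_pos: [581.3, -206.2, 138.7]
ee_rot: [0.998, -0.058, -0.001, -0.0]
wrist_force: [-0.3, 0.3, -1.3]
opening: 0.222
grasp_force: 30.0
t 5.65 A now [-308.9   46.4   93.9] tailedge [-263.6   38.7   93.9] tilt 0.01 yaw 83.35 Fboard [ 0.3  0.2 -1.3] M [ 0.05 -0.1   0.05] g 0.222
  target p [595.6  42.  129.2] turn [ 0.3826 -0.03   -0.1681] shift(now) [ -14.5 -248.2    9.6] (after turn) [  27.6 -225.5  101.4]
```

```bash
python3 -m pendant '0.1275 -0.01 -0.056 0 0 0 1; 0.1275 -0.01 -0.056 0 0 0 1; 0.1275 -0.01 -0.056 0 0 0 1; 0 0 0 0.0055 -0.0451 0.0203 1; 0 0 0 0.0055 -0.0451 0.0203 1'; python3 -m pendant '0 0 0 0.0055 -0.0451 0.0203 1; 0 0 0 0.0055 -0.0451 0.0203 1;0 0 0 0 0 0 1;0 0 0 0 0 0 1;0 0 0 0 0 0 1'; python3 q.py -44 0 45 22
```

```text
t: 6.28
tool_pos: [586.7, -107.0, 133.3]
ee_rot: [0.981, 0.024, -0.006, -0.191]
wrist_force: [-0.3, 1.1, -1.6]
opening: 0.222
grasp_force: 30.0
t: 6.9
tool_pos: [593.3, -9.8, 130.9]
ee_rot: [0.981, 0.025, -0.005, -0.19]
wrist_force: [0.2, -0.1, -1.7]
opening: 0.22
grasp_force: 30.0
t 6.9 A now [-95.7   5.4  46.8] tailedge [-53.1   5.3  64. ] tilt 21.91 yaw 92.93 Fboard [-0.1 -0.2 -1.7] M [-0.01  0.43 -0.  ] g 0.22
  target p [595.6  42.  129.2] turn [ 0.0015 -0.0012 -0.0023] shift(now) [  5.  -47.3  20.9] (after turn) [  5.1 -47.2  20.9]
```

```bash
python3 -m pendant '0.0015 -0.001 -0.002 0.0025 -0.0236 0.0104 1; 0 0 0 0.0025 -0.0236 0.0104 1;0 0 0 0 0 0 1;0 0 0 0 0 0 1;0 0 0 0 0 0 1'; python3 q.py -44 0 10.5 22
python3 - <<'E'
from h import *
import pickle
L=[]
s=read_state()
for n,(x,y) in (('scene',(216,165)),('side',(222,190)),('wrist',None and 0 or (256,100))):
    c=camera(n); pickle.dump((s,c),open(f'v1{n}.pkl','wb'))
    L.append(c['frame'])
a=cv2.resize(L[0][115:215,165:285],None,fx=3.3,fy=3.3,interpolation=cv2.INTER_CUBIC)
b=cv2.resize(L[1][150:250,165:285],None,fx=3.3,fy=3.3,interpolation=cv2.INTER_CUBIC)
o=np.zeros((600,800,3),np.uint8); h,w=a.shape[:2]; o[:h,:w]=a; o[:h,w:2*w]=b
w3=cv2.resize(L[2],(360,270)); o[330:600,:360]=w3; cv2.imwrite('pics/v1.png',o)
E
```

```text
t: 7.52
tool_pos: [595.9, 42.6, 130.1]
ee_rot: [0.981, 0.027, -0.005, -0.191]
wrist_force: [0.6, 0.3, -0.8]
opening: 0.225
grasp_force: 30.0
t 7.53 A now [-43.4  -0.4  45.9] tailedge [-0.8 -0.4 63.1] tilt 22.0 yaw 93.13 Fboard [ 0.2 -0.6 -0.8] M [0.01 0.45 0.01] g 0.225
  target p [595.6  42.   94.7] turn [-0.0001 -0.001   0.0009] shift(now) [-0.3 13.8 32.6] (after turn) [-0.3 13.8 32.6]
```

View pics/v1.png

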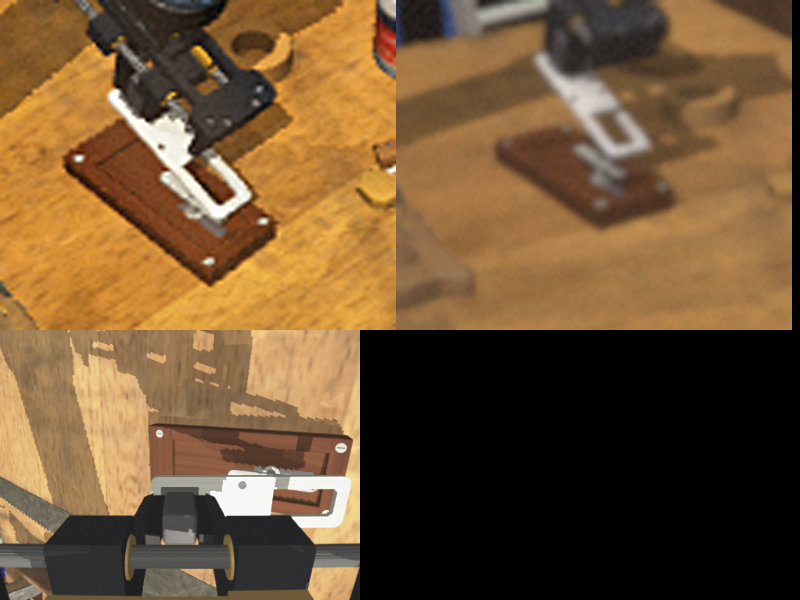

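The views show the plate tilted above the head, with the eye over the head's nose end, as computed. I'll lower it with checks.

```bash
python3 -m pendant '0 0 0 -0.0003 0.0045 0.0110 1; 0 0 0 0 0.0045 0.0110 1;0 0 0 0 0 0 1;0 0 0 0 0 0 1'; python3 q.py -44 0 10.5 22
```

```text
t: 8.18
tool_pos: [595.5, 43.9, 106.3]
ee_rot: [0.981, 0.027, -0.005, -0.191]
wrist_force: [0.5, 0.7, -1.9]
opening: 0.223
grasp_force: 30.0
t 8.18 A now [-42.   -0.2  22. ] tailedge [ 0.6 -0.1 39.3] tilt 22.06 yaw 93.22 Fboard [ 0.6 -0.5 -1.9] M [-0.01  0.41 -0.04] g 0.223
  target p [595.6  42.   94.7] turn [-0.0011 -0.0002  0.0023] shift(now) [ 0.   6.1 10.1] (after turn) [ 0.1  6.1 10.1]
```

```bash
python3 -m pendant '0 0 0.002 0 0.003 0.005 1; 0 0 0 0 0.003 0.005 1;0 0 0 0 0 0 1;0 0 0 0 0 0 1;0 0 0 0 0 0 1'; python3 q.py -30 0 10.5 22
```

```text
t: 8.8
tool_pos: [595.7, 42.0, 95.2]
ee_rot: [0.981, 0.027, -0.005, -0.191]
wrist_force: [-0.4, 0.9, -1.3]
opening: 0.223
grasp_force: 30.0
t 8.8 A now [-43.9  -0.2  10.9] tailedge [-1.3 -0.2 28.1] tilt 22.05 yaw 93.11 Fboard [ 1.   0.3 -1.3] M [ 0.01  0.43 -0.01] g 0.223
  target p [594.9  56.   94.7] turn [-0.0009 -0.0008  0.0006] shift(now) [ -0.1 -12.8   5.7] (after turn) [ -0.1 -12.8   5.6]
```

```bash
python3 -m pendant '0 0 0 0 -0.0065 0.0028 1; 0 0 0 0 -0.0065 0.0028 1;0 0 0 0 0 0 1;0 0 0 0 0 0 1'; python3 q.py -12 0 10.5 22
```

```text
t: 9.3
tool_pos: [594.9, 56.1, 94.6]
ee_rot: [0.981, 0.027, -0.005, -0.191]
wrist_force: [-0.1, 0.0, -2.0]
opening: 0.224
grasp_force: 30.0
t 9.3 A now [-29.8  -0.   10.4] tailedge [12.8 -0.  27.6] tilt 22.04 yaw 93.11 Fboard [ 0.1  0.1 -2. ] M [0.04 0.46 0.01] g 0.224
  target p [593.9  74.   94.7] turn [-0.0007 -0.0004  0.0007] shift(now) [  0.  -16.6   6.6] (after turn) [  0.  -16.6   6.6]
```

```bash
python3 - <<'E'
from h import *
L=[camera(n)['frame'] for n in ('scene','side','wrist')]
a=cv2.resize(L[0][140:210,180:270],None,fx=4.4,fy=4.4,interpolation=cv2.INTER_CUBIC)
b=cv2.resize(L[1][165:235,185:275],None,fx=4.4,fy=4.4,interpolation=cv2.INTER_CUBIC)
o=np.zeros((600,800,3),np.uint8); h,w=a.shape[:2]; o[:h,:w]=a; o[:h,w:2*w]=b
o[320:600,:500]=cv2.resize(L[2][110:250,240:490],None,fx=2,fy=2); cv2.imwrite('pics/v2.png',o)
E
```

```text
(no output)
```

View pics/v2.png

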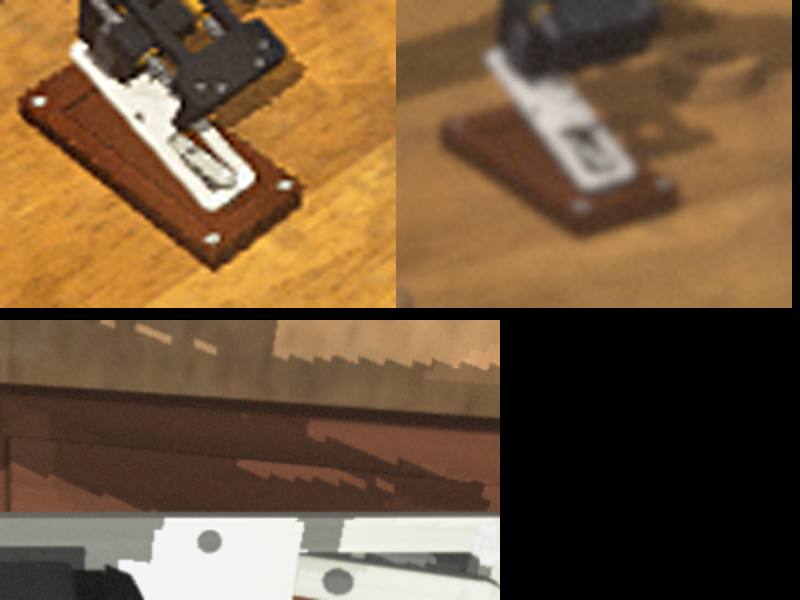

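The head is visible inside the eye with the nose bar beneath it, and there's no contact. I'll continue towards the neck.

```bash
python3 -m pendant '0 0 0 0 -0.0093 0.0049 1; 0 0 0 0 -0.0093 0.0038 1;0 0 0 0 0 0 1;0 0 0 0 0 0 1'; python3 q.py -4 0 9.5 22
```

```text
t: 9.95
tool_pos: [593.7, 76.6, 93.5]
ee_rot: [0.981, 0.027, -0.005, -0.191]
wrist_force: [0.7, 0.2, -2.2]
opening: 0.222
grasp_force: 30.0
t 9.95 A now [-9.3 -0.   9.3] tailedge [33.3 -0.  26.5] tilt 22.03 yaw 93.11 Fboard [ 0.1 -0.7 -2.2] M [ 0.01  0.43 -0.03] g 0.222
  target p [593.5  82.   93.7] turn [-0.0006 -0.0004  0.0006] shift(now) [ 0.  -5.1  1.9] (after turn) [ 0.  -5.1  1.9]
```

Now small steps until it bears on the neck.

```bash
python3 -m pendant '0 0 0 0 -0.0028 0.0011 1; 0 0 0 0 0 0 1; 0 0 0 0 0 0 1'; python3 q.py -4 0 9.5 22;  python3 -m pendant '0 0 0 0 -0.0014 0.0006 1; 0 0 0 0 0 0 1; 0 0 0 0 0 0 1'; python3 q.py -4 0 9.5 22
```

```text
t: 10.32
tool_pos: [593.6, 79.4, 93.6]
ee_rot: [0.981, 0.026, -0.005, -0.191]
wrist_force: [-0.1, -0.1, -1.7]
opening: 0.221
grasp_force: 30.0
t 10.32 A now [-6.5 -0.   9.3] tailedge [36.2 -0.  26.6] tilt 22.04 yaw 93.09 Fboard [-0.1  0.1 -1.7] M [ 0.05  0.41 -0.02] g 0.221
  target p [593.5  82.   93.7] turn [-0.0008 -0.0006  0.0003] shift(now) [ 0.  -2.4  0.8] (after turn) [ 0.  -2.4  0.8]
t: 10.7
tool_pos: [593.5, 81.1, 93.6]
ee_rot: [0.981, 0.026, -0.005, -0.191]
wrist_force: [0.1, 0.3, -1.4]
opening: 0.227
grasp_force: 30.0
t 10.7 A now [-4.8 -0.   9.3] tailedge [37.8  0.  26.5] tilt 22.05 yaw 93.1 Fboard [ 0.3 -0.1 -1.4] M [-0.03  0.44 -0.01] g 0.227
  target p [593.5  82.   93.7] turn [-0.0008 -0.0005  0.0005] shift(now) [ 0.  -0.8  0.2] (after turn) [ 0.  -0.8  0.2]
```

```bash
for i in 1; do python3 -m pendant '0 0 0 0 -0.0009 0.0004 1; 0 0 0 0 0 0 1; 0 0 0 0 0 0 1' >/dev/null; python3 q.py -4 0 9.5 22;  python3 -m pendant '0 0 0 0 -0.0009 0.0004 1; 0 0 0 0 0 0 1; 0 0 0 0 0 0 1'>/dev/null; python3 q.py -4 0 9.5 22; done
```

```text
t 11.07 A now [-3.8 -0.   9.2] tailedge [38.9  0.  26.5] tilt 22.05 yaw 93.1 Fboard [ 0.5  0.2 -1.5] M [-0.    0.37  0.04] g 0.226
  target p [593.5  82.   93.7] turn [-0.0008 -0.0005  0.0005] shift(now) [ 0.1  0.1 -0.2] (after turn) [ 0.1  0.1 -0.2]
t 11.45 A now [-3.1 -0.   9.2] tailedge [39.6 -0.  26.4] tilt 22.03 yaw 93.09 Fboard [-1.4  0.2 -2.2] M [-0.01  0.75  0.01] g 0.221
  target p [593.5  82.   93.7] turn [-0.0006 -0.0005  0.0003] shift(now) [ 0.   0.7 -0.6] (after turn) [ 0.   0.7 -0.6]
```

```bash
python3 -m pendant '0 0 0 0 -0.0006 0.0003 1; 0 0 0 0 0 0 1; 0 0 0 0 0 0 1' >/dev/null; python3 q.py -3.2 0 9.5 22
```

```text
t 11.82 A now [-2.8 -0.   9.1] tailedge [39.9 -0.  26.3] tilt 22.01 yaw 93.07 Fboard [-1.8 -0.1 -2.2] M [-0.01  1.25 -0.04] g 0.223
  target p [593.5  82.8  93.7] turn [-0.0002 -0.0007  0.0001] shift(now) [ 0.   0.2 -0.5] (after turn) [ 0.   0.2 -0.5]
```

The plate bears lightly on the neck (about 2 N, moment rising). Next I'll level it about that contact.

```bash
python3 -m pendant '-0.035 0 0 0 -0.0008 0.0039 1; -0.035 0 0 0 -0.001 0.0039 1; -0.035 0 0 0 -0.001 0.0039 1; 0 0 0 0 0 0 1; 0 0 0 0 0 0 1' >/dev/null; python3 q.py -3.2 0 9.5 10
```

```text
t 12.45 A now [-2.9  0.2  8.9] tailedge [41.3  0.2 21.6] tilt 16.0 yaw 93.07 Fboard [-4.6  0.1 -3.7] M [-0.02  1.31 -0.01] g 0.219
  target p [592.8  95.1  73.1] turn [-1.047e-01 -2.000e-04 -1.000e-04] shift(now) [ 0.2 -2.3 11.1] (after turn) [ 0.2 -3.5 10.8]
```

```bash
python3 -m pendant '-0.035 0 0 0 -0.0006 0.0038 1; -0.035 0 0 0 -0.001 0.0038 1; -0.035 0 0 0 -0.001 0.0038 1; 0 0 0 0 0 0 1; 0 0 0 0 0 0 1' >/dev/null; python3 q.py -3.2 0 8.5 4
```

```text
t 13.07 A now [-3.1  0.2  9.2] tailedge [42.3  0.2 17.2] tilt 10.0 yaw 93.06 Fboard [-4.3 -1.3 -3.8] M [-0.07  1.08 -0.02] g 0.224
  target p [592.6  99.6  61. ] turn [-1.048e-01 -0.000e+00 -1.000e-04] shift(now) [ 0.2 -2.2 12.4] (after turn) [ 0.2 -3.5 12.1]
```

```bash
python3 -m pendant '-0.035 0 0 0 -0.0008 0.0039 1; -0.035 0 0 0 -0.001 0.0039 1; -0.035 0 0 0 -0.001 0.0039 1; 0 0 0 0 0 0 1; 0 0 0 0 0 0 1' >/dev/null; python3 q.py -3.2 0 8.5 1
```

```text
t 13.7 A now [-3.2  0.2  9.3] tailedge [42.7  0.2 12.5] tilt 3.99 yaw 93.06 Fboard [-4.8  0.4 -2.2] M [-0.12  1.08  0.07] g 0.224
  target p [592.5 101.4  55.2] turn [-0.0521 -0.     -0.0002] shift(now) [ 0.2 -1.4  6.6] (after turn) [ 0.2 -1.7  6.5]
```

```bash
python3 -m pendant '-0.03 0 0 0 -0.0004 0.004 1; -0.03 0 0 0 -0.0006 0.004 1; 0 0 0 0 0 0 1; 0 0 0 0 0 0 1; 0 0 0 0 0 0 1' >/dev/null; python3 q.py -35.3 0 7.5 0.5
python3 - <<'E'
from h import *
L=[camera(n)['frame'] for n in ('scene','side','wrist')]
a=cv2.resize(L[0][140:210,180:270],None,fx=4.4,fy=4.4,interpolation=cv2.INTER_CUBIC)
b=cv2.resize(L[1][165:235,185:275],None,fx=4.4,fy=4.4,interpolation=cv2.INTER_CUBIC)
o=np.zeros((600,800,3),np.uint8); h,w=a.shape[:2]; o[:h,:w]=a; o[:h,w:2*w]=b
o[320:600,:500]=cv2.resize(L[2][110:250,240:490],None,fx=2,fy=2); cv2.imwrite('pics/v3.png',o)
E
```

```text
t 14.32 A now [-3.3  0.1  7.9] tailedge [42.7  0.1  8.3] tilt 0.52 yaw 93.1 Fboard [-4.6 -0.1  0.1] M [-0.    1.06  0.05] g 0.223
  target p [594.2  69.7  53.3] turn [-0.0004 -0.0004  0.0006] shift(now) [ 0.1 32.   0.2] (after turn) [ 0.1 32.   0.2]
```

View pics/v3.png

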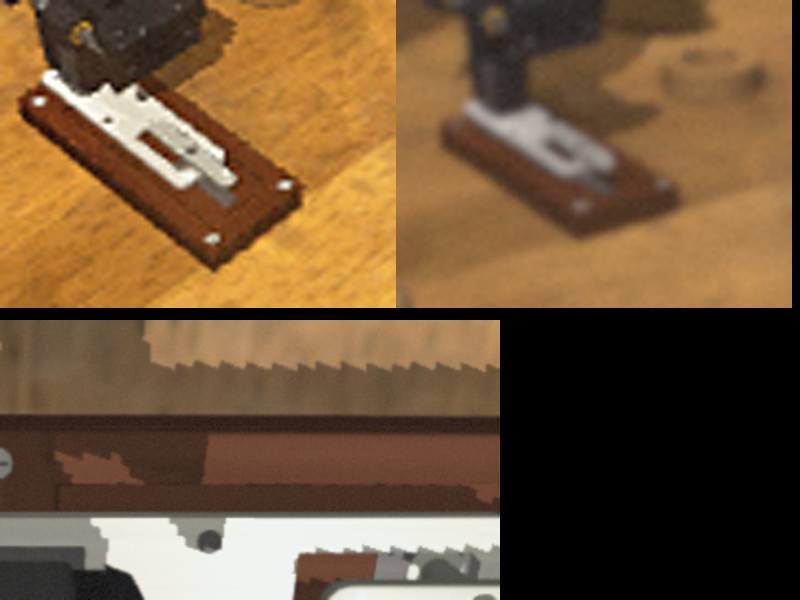

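The plate is level, with the head over the nose bar. Now I'll slide it back towards home.

```bash
python3 -m pendant '0 0 0 0 0.0075 0 1; 0 0 0 0 0.0075 0 1; 0 0 0 0 0.0075 0 1; 0 0 0 0 0 0 1; 0 0 0 0 0 0 1' >/dev/null; python3 q.py -34.7 0 6.5 0.3
```

```text
t 15.1 A now [-25.6  -0.    7.7] tailedge [20.4 -0.   8.2] tilt 0.59 yaw 93.09 Fboard [ 0.8  0.2 -1.6] M [ 0.   -0.1   0.06] g 0.224
  target p [594.1  70.4  51.9] turn [-0.005  -0.0006  0.0003] shift(now) [0.  9.  1.6] (after turn) [0.  8.9 1.7]
```

```bash
python3 -m pendant '-0.005 0 0 0 0.0045 0.0005 1; 0 0 0 0 0.0045 0 1; 0 0 0 0 0 0 1; 0 0 0 0 0 0 1' >/dev/null; python3 q.py -34.7 0 3 0.0;  python3 -m pendant '-0.005 0 0 0 0 0.0015 1; 0 0 0 0 0 0.0012 1; 0 0 0 0 0 0 1; 0 0 0 0 0 0 1' >/dev/null; python3 q.py -34.7 0 0 0.0
```

```text
t 15.6 A now [-35.   -0.    7.7] tailedge [11.  -0.   7.9] tilt 0.28 yaw 93.08 Fboard [-1.3 -0.3 -1.2] M [-0.02 -0.04 -0.04] g 0.224
  target p [594.1  70.5  47.8] turn [-0.0049 -0.0006  0.0001] shift(now) [ 0.  -0.4  5.3] (after turn) [ 0.  -0.4  5.3]
t 16.1 A now [-35.2   0.    5.5] tailedge [10.8  0.   5.5] tilt -0.01 yaw 93.08 Fboard [ 0.1 -0.2 -2. ] M [-0.01 -0.06 -0.01] g 0.222
  target p [594.1  70.5  44.8] turn [ 0.0002 -0.0005  0.0003] shift(now) [ 0.  -0.5  5.5] (after turn) [ 0.1 -0.5  5.5]
```

Now I'll lower it gently and watch whether it rests on the rim (about 5) or enters the recess.

```bash
python3 -m pendant '0 0 0 0 -0.0005 0.0015 1; 0 0 0 0 0 0 1; 0 0 0 0 0 0 1' >/dev/null; python3 q.py -34.7 0 0 0.0;  python3 -m pendant '0 0 0 0 0 0.0012 1; 0 0 0 0 0 0 1; 0 0 0 0 0 0 1' >/dev/null; python3 q.py -34.7 0 0 0.0
```

```text
t 16.48 A now [-34.7   0.    4. ] tailedge [11.3  0.   4. ] tilt -0.01 yaw 93.08 Fboard [-0.  -0.7 -1.5] M [ 0.03 -0.09 -0.01] g 0.223
  target p [594.1  70.5  44.8] turn [ 0.0002 -0.0005  0.0002] shift(now) [0. 0. 4.] (after turn) [0. 0. 4.]
t 16.85 A now [-34.7  -0.    2.9] tailedge [11.3 -0.   2.8] tilt -0.01 yaw 93.08 Fboard [-0.2 -0.2 -0.8] M [ 0.05 -0.08 -0.08] g 0.231
  target p [594.1  70.5  44.8] turn [ 0.0002 -0.0006  0.0002] shift(now) [0.  0.  2.8] (after turn) [0.  0.  2.8]
```

It's inside the recess. Continuing down to the floor.

```bash
python3 -m pendant '0 0 0 0 0 0.0013 1; 0 0 0 0 0 0 1; 0 0 0 0 0 0 1' >/dev/null; python3 q.py -34.7 0 0 0.0;  python3 -m pendant '0 0 0 0 0 0.001 1; 0 0 0 0 0 0 1; 0 0 0 0 0 0 1' >/dev/null; python3 q.py -34.7 0 0 0.0;python3 -m pendant '0 0 0 0 0 0.0005 1; 0 0 0 0 0 0 1; 0 0 0 0 0 0 1' >/dev/null; python3 q.py -34.7 0 0 0.0
```

```text
t 17.23 A now [-34.7   0.    1.5] tailedge [11.3  0.   1.5] tilt -0.01 yaw 93.08 Fboard [-0.   0.2 -2.1] M [ 0.04 -0.06  0.03] g 0.223
  target p [594.1  70.5  44.8] turn [ 0.0002 -0.0005  0.0002] shift(now) [0.1 0.  1.5] (after turn) [0.1 0.  1.5]
t 17.6 A now [-34.7  -0.    0.6] tailedge [11.3 -0.   0.6] tilt -0.01 yaw 93.09 Fboard [ 0.  -0.2 -1.3] M [-0.01 -0.04  0.  ] g 0.225
  target p [594.1  70.5  44.8] turn [ 0.0002 -0.0006  0.0003] shift(now) [0.  0.  0.5] (after turn) [0.  0.  0.5]
t 17.98 A now [-34.7  -0.    0.1] tailedge [11.3 -0.   0.1] tilt -0.01 yaw 93.08 Fboard [ 1.1 -0.2 -1.5] M [ 0.04 -0.09  0.02] g 0.226
  target p [594.1  70.5  44.8] turn [ 0.0002 -0.0006  0.0002] shift(now) [0.  0.  0.1] (after turn) [0.  0.  0.1]
```

```bash
python3 -m pendant '0 0 0 0 0 0.0005 1; 0 0 0 0 0 0 1; 0 0 0 0 0 0 1' >/dev/null; python3 q.py -34.7 0 0 0.0
```

```text
t 18.35 A now [-34.7  -0.1  -0. ] tailedge [11.3 -0.1 -0. ] tilt -0.01 yaw 93.08 Fboard [0.7 2.  5.4] M [0.42 0.02 0.06] g 0.222
  target p [594.1  70.5  44.8] turn [ 0.0002 -0.0007  0.0002] shift(now) [-0.1  0.  -0. ] (after turn) [-0.1  0.  -0. ]
```

The plate is seated on the floor at z≈0, pressing 5 N. The head's end is close to the nose-side finger, so I'll release with a small opening, then lift.

```bash
python3 -m pendant '0 0 0 0 0 -0.0003 0.36; 0 0 0 0 0 0 0.36; 0 0 0 0 0 0 0.36; 0 0 0 0 0 0 0.36'; python3 -m pendant '0 0 0 0 0 -0.01 0.36; 0 0 0 0 0 -0.015 0.36; 0 0 0 0 0 -0.03 0.36; 0 0 0 0 0 -0.05 0.36; 0 0 0 0 0 -0.05 0.36';python3 -m pendant '0 0 0 0.03 0 -0.04 0; 0 0 0 0.03 0 -0.04 0; 0 0 0 0 0 0 0;0 0 0 0 0 0 0'
python3 - <<'E'
from h import *
import pickle
s=read_state(); c=camera('wrist'); print(s['tool_pos']); pickle.dump((s,c),open('w3.pkl','wb'))
b=camera('scene')['frame']; f=c['frame']
o=np.zeros((600,800,3),np.uint8); o[:384,:512]=f; o[384:384+210,:270]=cv2.resize(b[140:210,180:270],None,fx=3,fy=3); cv2.imwrite('pics/v4.png',o)
E
```

```text
t: 18.85
tool_pos: [594.1, 70.5, 44.5]
ee_rot: [1.0, 0.027, 0.0, 0.0]
wrist_force: [-0.2, -1.2, -0.3]
opening: 0.32
grasp_force: 0.0
t: 19.48
tool_pos: [594.0, 70.5, 202.3]
ee_rot: [1.0, 0.027, 0.001, -0.0]
wrist_force: [0.9, -0.3, -0.1]
opening: 0.317
grasp_force: 0.0
t: 19.98
tool_pos: [653.1, 73.7, 279.6]
ee_rot: [1.0, 0.027, -0.0, 0.0]
wrist_force: [-0.1, 0.2, -0.8]
opening: 0.498
grasp_force: 0.0
[653.05096292  73.70926011 279.62919922]
```

View pics/v4.png

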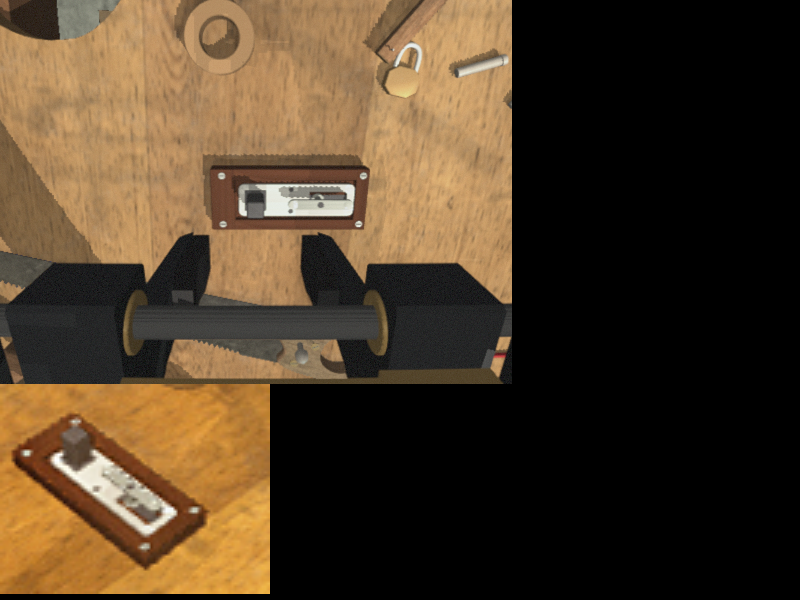

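The plate lies flat inside the recess, at pixels (236–355, 183–218), with the head over the eye and the gripper clear. The padlock and tape roll look undisturbed, and the arm never went near the nut. Handing in.

```bash
python3 -c "
from workcell import hand_in; print(hand_in())"
```

```text
the job is handed in; nothing more can be done
None
```

The latch plate is hooked under the stud head, seated flat in the recess and released, and the job is handed in at about 20 s; force readings stayed near 5 N on both stud and board, and I left the padlock, nut and tape roll alone.

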